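Free the seized knob of a bottle clamp and snug the jaw on the bottle

TASK

The black knob of the bottle clamp has seized with the jaw open. Grip its bar firmly and break it loose with a short clockwise twist, then keep turning it clockwise, feeling the torque, until the rubber pad presses the brown bottle snugly into the V-block with about 12 N; do not crush the bottle (25 N is too much). Let go of the knob, leave the bottle upright in the clamp, and do not disturb the timer, the wash bottle or the tube rack.

Things in the scene. Friction and masses are not known exactly. Their poses are not given: they have to be found in the camera images.
- clamp: Bottle clamp screwed to the worktop: grey base plate 92 (x) x 245 (y) x 8 mm, reaching from y = -132 to +112 mm. Origin on the worktop; its y axis runs along the plate. Blue gear housing (62 x 72 mm, 60 mm above the worktop) at its +y end, the knob upright on top at y = +60 mm. Aluminium V-block (50 mm above the worktop) at its -y end, opening to +y.
- seat (a point): Where the middle of the bottle's underside lies when fully seated in the V-block: on the base plate, 8 mm above the worktop, at x = 0, y = -60 mm of the clamp.
- knob_grip (a point): Middle of the knob's upright grip bar, on the knob's vertical axis, 88 mm above the worktop; turns with the bar. Bar 48 mm long along this point's x, 13 mm thick along its y, 67 to 103 mm above the worktop, over a dark disc of 48 mm diameter. It sits on a rubber bush: the bar runs ahead of the disc by 0.2 rad per N m. Take it from above by its flat sides with a firm grip.
- knob (a joint): Angle of the knob's disc and spindle, rad; 0 at the start, grows clockwise seen from above, closing the jaw 7 mm per rad. Seized: breaks loose at about 0.6 N m, then eases to 0.2 N m of steady friction from 0.35 rad on, which also holds it where left. Clamping starts between 0.5 and 1.2 rad; from there each 0.1 rad adds 7 to 8 N, each newton 0.007 N m of torque.
- jaw: Aluminium jaw block, 50 x 14 x 36 mm, between housing and bottle; slides along the clamp's -y as the knob turns clockwise. Origin mid underside. Its stud carries a sprung rubber pad (30 mm wide, centre 30 mm above the worktop, 22 N per mm), face about 28 mm ahead of the origin; the stud is screwed out differently each time (by up to 2.3 mm more or less), so contact must be felt.
- bottle: Brown bottle with a black cap, 44 mm diameter, 95 mm high, 0.16 kg, standing loose on the clamp's base plate 1 to 2 mm short of its seat between V-block and pad. Origin at the middle of its underside, z up.
- timer: White timer, 62 x 62 x 20 mm, on the worktop on the robot's side of the clamp; bystander. Origin at the middle of its underside.
- wash_bottle: White bottle with a red cap, 72 mm diameter, 165 mm high, behind the V-block end of the clamp, seen from the robot; bystander. Origin at the middle of its underside.
- tube_rack: Orange tube rack, 60 x 130 x 64 mm, behind the knob end of the clamp, seen from the robot; bystander. Origin at the middle of its underside.

How it is judged:
By the outcome, as a careful person would: the job done as asked, in the order asked, and still so for the second after the job is handed in, with the robot touching nothing.
It also fails if it takes over 54 s, if anything falls off the work surface, if the arm or the gripper's body presses on something with over 40 N, if the wrist force passes 120 N, or if a joint passes its speed limit or range.

ROBOT

A 7-joint arm with a two-finger parallel gripper is mounted at the origin on a cart in front of the work surface, level with it; the furniture and walls round the work are solid. World frame = base frame: x ahead of the robot, y to its left, z up, the work surface at z = 0. Lengths are in m, angles in rad, forces in N, time in s.
With the tool pointing down it reaches from about 0.4 to 0.85 m from the base axis. Payload 6.9 kg.
Tool frame: the origin (TCP) lies midway between the tips of the shut fingers; the grasp point (between the pads) lies behind it (ctrl.pinch_z is the z of the grasp point in the tool frame, in m); z points along the fingers, y is the line along which they close (so a half turn about z gives the same grasp; the last joint's range is limited). The gripper opens to 85 mm and grips with 20 to 120 N. Pads are 22 mm wide; open, the fingers measure 114 mm over their backs; the gripper's body (76 mm by 85 mm) begins 54 mm behind the grasp point. The pads swing forward as they close: fully open they stand 13 mm farther back than shut.
Start: joints at [1.262, 0.507, -0.238, 1.5, 0.126, 1.149, -0.155], TCP at [0.252, -0.572, 0.231] pointing down, gripper open.
Joint ranges: [-3.08, 3.08], [-0.24, 2.05], [-1.43, 1.35], [0, 2.5], [-1.52, 4.66], [0.17, 1.96], [-2.89, 2.89]. Speed limits (rad/s): [2.39, 2.39, 3.14, 3.14, 3.14, 3.14, 3.14].

INTERFACE

Orientations are given as a unit quaternion [w, x, y, z].
In Python, from station import ctrl, get_state, vision, ticket, models gives the robot as it stands. Calls block until the motion is done:
- ctrl.movep(position, orientation): joint-space move of the TCP to a pose.
- ctrl.movel(position, frame=None, max_speed=0.15): straight line of the TCP; frame=None keeps the orientation; max_speed is the mean speed in m/s.
- ctrl.set_joints(angles): joint-space move.
- ctrl.ungrasp() and ctrl.close_gripper(force=None): open the fingers fully, or close them until they stop; force is the grip in N (None keeps the last).
- ctrl.pause(seconds).
- ctrl.ik(position, orientation): joint angles nearest the present ones, or None.
- get_state(): the state.
- vision.grab_frame(name): name is "scene" or "top" or "wrist"; returns (picture, depth): 480x640x3 uint8, blue, green, red; 480x640 float32, m along the optical axis (not along the pixel's ray), 0 where there is no reading.
- vision.camera_info(name): a dict with "mtx" (3x3 intrinsics, pixels), "R" (3x3) and "t" (3): a world point X has camera coordinates R X + t; the wrist camera has in their place "hand_eye" (4x4, takes a point from camera to tool coordinates, whose origin is the TCP and whose axes are the flange's). Camera axes: x right, y down, z forward; pixel columns grow to the right and rows downward; lengths in m; the calibration is good to about 2 mm. A picture is of the moment at which its call begins: read the wrist's pose just before it. camera_info takes no time and is no camera call.
A pose or a line that the arm cannot do raises ctrl.Unreachable and nothing moves.
- ticket.close_job(): hands the job in; it is judged then, once.
Trained networks look in the newest picture that a camera, given by its name, has taken for a name from the list of things; names that differ only in an ending like _2 or _b are one class to them, and where a whole thing is asked for, a point or a joint stands for the part that bears it (a point fixed in the world has none). Each returns a list of dicts, best first, with "p" (0 to 1); they miss things now and then, are a little off and sometimes report something else, mostly with a low value. They report only what shows in the picture. A call takes as long as a camera call.
- models.recognise(camera, target): "point" ([column, row] in pixels, amid what is visible of it).
- models.masks_of(camera, target): "mask" (480x640 bool, what is visible of it) and "point" ([column, row] in pixels, amid what is visible of it).
The state is a dict: "time": time; "qpos": joint angles; "qd": joint speeds; "tau": joint torques, N m; "tcp_pos": TCP position; "eef_rot": TCP orientation; "contact_force": force on the tool from outside, world axes, zero at the start; "wrist_torque": the same for the moment, N m; "width": finger opening in m; "gripper_force": force on a finger pad.
Only numpy, scipy, OpenCV 4.12 (cv2) and the standard library are available. Lean on these libraries where they do the work, as an engineer would, in place of code of your own. Each camera call takes 0.05 s, during which the arm holds its last target. There are 200 camera calls.

## Working session

There is one attempt and no reset: what is moved stays moved. The work goes in short steps, each a Python script; the robot and the scene stay as the last script left them, time stands still between calls to the robot, and variables do not carry over. Pictures are saved under pics/ and viewed, at most 10 in all, crops included, and the job is handed in when it is done.

```bash
mkdir -p pics; ls; cat > h.py <<'E'
import numpy as np, cv2
from station import ctrl, get_state, vision, ticket, models
def cloud(cam, d):
    i=vision.camera_info(cam); K=np.array(i["mtx"]); R=np.array(i["R"]); t=np.array(i["t"])
    v,u=np.mgrid[:480,:640]
    P=np.stack([(u-K[0,2])/K[0,0]*d,(v-K[1,2])/K[1,1]*d,d],-1)
    W=(P-t)@R
    W[d<=0]=np.nan
    return W
E
python3 - <<'E'
from h import *
s=get_state(); print(s)
print(ctrl.pinch_z)
for c in ["top","scene"]:
    im,d=vision.grab_frame(c); cv2.imwrite(f"pics/{c}.png",im); W=cloud(c,d); np.save(c+".npy",W)
    for n in ["clamp","knob_grip","jaw","bottle","timer","wash_bottle","tube_rack"]:
        for m in models.masks_of(c,n)[:2]:
            q=W[m["mask"]]; q=q[~np.isnan(q[:,0])]
            if len(q): print(c,n,round(m["p"],2),np.round(m["point"]),len(q),np.median(q,0).round(3),np.percentile(q,2,0).round(3),np.percentile(q,98,0).round(3))
E
```

```text
pics
{'time': 0.0, 'qpos': array([ 1.26149029,  0.50838455, -0.23750833,  1.50110887,  0.12568023,
        1.14889535, -0.15481659]), 'qd': array([-0.00011383, -0.00026342, -0.00107214, -0.00079414,  0.00077256,
        0.00021647,  0.00211323]), 'tau': array([-8.67560539e-04, -6.20606589e+01, -2.18684211e+00, -2.49659640e+01,
        1.27096291e-02,  1.20574437e-02, -2.76722585e-05]), 'tcp_pos': array([ 0.25161154, -0.5715797 ,  0.23040835]), 'eef_rot': array([-8.83983414e-04,  9.78571106e-01,  2.05907192e-01, -1.94088410e-04]), 'contact_force': array([ 0.44720881, -0.9011051 , -0.27966893]), 'wrist_torque': array([ 0.01073221, -0.01389082,  0.0277892 ]), 'gripper_force': 0.0, 'width': 0.08524956485633392}
-0.0187
top clamp 0.57 [310. 267.] 6767 [ 0.478 -0.338  0.01 ] [ 0.435 -0.466  0.002] [ 0.534 -0.23   0.102]
top knob_grip 0.76 [275. 264.] 326 [ 0.475 -0.279  0.102] [ 0.459 -0.296  0.067] [ 0.495 -0.264  0.106]
top jaw 0.89 [318. 260.] 512 [ 0.485 -0.343  0.042] [ 0.461 -0.369  0.008] [ 0.507 -0.316  0.049]
top bottle 0.89 [349. 257.] 651 [ 0.486 -0.393  0.074] [ 0.469 -0.416  0
[... 679 characters left out ...]
0.] 109 [ 0.468 -0.344  0.043] [ 0.453 -0.369  0.024] [ 0.483 -0.311  0.061]
scene jaw 0.55 [341. 267.] 683 [ 0.474 -0.272  0.082] [ 0.456 -0.29   0.064] [ 0.495 -0.258  0.105]
scene bottle 0.56 [361. 239.] 648 [ 0.484 -0.386  0.071] [ 0.469 -0.404  0.024] [ 0.508 -0.375  0.105]
scene bottle 0.49 [317. 212.] 2029 [ 0.585 -0.389  0.102] [ 0.566 -0.424  0.009] [ 0.625 -0.372  0.166]
scene timer 0.72 [400. 275.] 822 [ 0.392 -0.377  0.018] [ 0.359 -0.435  0.001] [ 0.427 -0.352  0.022]
scene wash_bottle 0.77 [315. 214.] 1979 [ 0.586 -0.389  0.103] [ 0.566 -0.421  0.014] [ 0.625 -0.372  0.166]
scene tube_rack 0.6 [289. 272.] 2524 [ 0.585 -0.273  0.038] [ 0.562 -0.35   0.002] [ 0.626 -0.22   0.066]
```

```bash
python3 - <<'E'
from h import *
im=cv2.imread("pics/top.png"); cv2.imwrite("pics/topc.png",cv2.resize(im[170:350,220:420],None,fx=3.3,fy=3.3,interpolation=cv2.INTER_CUBIC))
for c in ["top","scene"]:
    W=np.load(c+".npy"); 
    q=W[(np.abs(W[...,0]-.476)<.05)&(np.abs(W[...,1]+.279)<.05)&(W[...,2]>.097)&(W[...,2]<.112)]
    xy=q[:,:2].astype(np.float32)
    print(c,len(q),q.mean(0),cv2.minAreaRect(xy*1000)); 
    e,v=np.linalg.eigh(np.cov(xy.T)); print(v[:,1],np.sqrt(e*12))
    # jaw/housing
    h=W[(np.abs(W[...,0]-.476)<.05)&(np.abs(W[...,1]+.279)<.06)&(W[...,2]>.055)&(W[...,2]<.063)]
    print("housing",cv2.minAreaRect((h[:,:2]*1000).astype(np.float32)))
    b=W[(np.abs(W[...,0]-.48)<.06)&(np.abs(W[...,1]+.345)<.15)&(W[...,2]>.005)&(W[...,2]<.011)]
    print("base",cv2.minAreaRect((b[:,:2]*1000).astype(np.float32)))
    b=W[(np.abs(W[...,0]-.48)<.06)&(np.abs(W[...,1]+.39)<.04)&(W[...,2]>.098)&(W[...,2]<.11)]
    print("bottle",b.mean(0),cv2.minAreaRect((b[:,:2]*1000).astype(np.float32)))
E
```

```text
top 246 [ 0.47774062 -0.27930227  0.10254612] ((478.1638488769531, -279.15179443359375), (47.720008850097656, 12.974678039550781), 40.55107116699219)
[-0.75874435 -0.65138853] [0.01287504 0.04743986]
housing ((477.5915832519531, -277.2100830078125), (61.563720703125, 70.49552917480469), 5.968550682067871)
base ((479.1293640136719, -347.48193359375), (118.31980895996094, 252.8876953125), 1.0544754266738892)
bottle [ 0.49036645 -0.3966983   0.10257309] ((490.2586975097656, -396.48992919921875), (23.09656524658203, 23.009342193603516), 35.50151824951172)
scene 178 [ 0.47677814 -0.27724314  0.10225648] ((478.14617919921875, -279.4919738769531), (47.19899368286133, 16.131303787231445), 40.947959899902344)
[-0.76305219 -0.64633688] [0.01290696 0.04745512]
housing ((476.8792419433594, -276.218994140625), (60.90607452392578, 71.15119934082031), 5.2669501304626465)
base ((474.5173034667969, -349.90234375), (112.37682342529297, 246.9904022216797), 6.110851764678955)
bottle [ 0.48942786 -0.3945028   0.10296792] ((489.6249084472656, -396.2709045410156), (22.386859893798828, 23.141101837158203), 44.9027214050293)
```

View pics/topc.png

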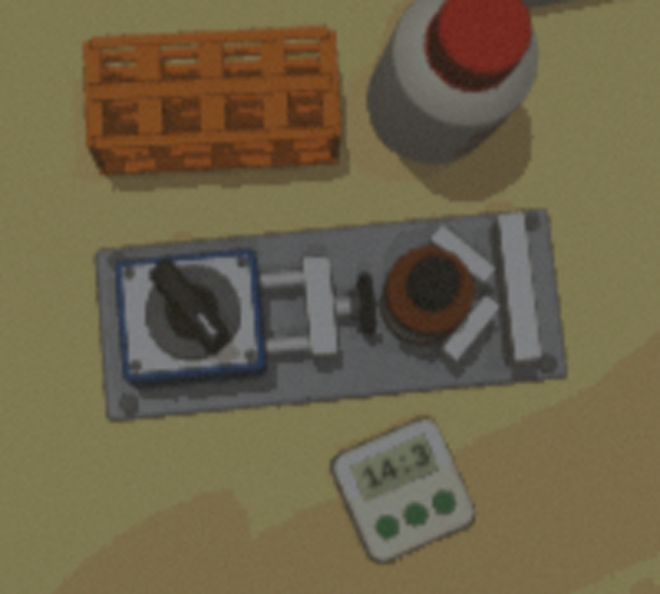

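```bash
cat >> h.py <<'E'
from scipy.spatial.transform import Rotation as Ro
def quat(a):  # tool down, closing axis (tool y) at world yaw a
    c,s=np.cos(a),np.sin(a)
    q=Ro.from_matrix(np.array([[-s,c,0],[c,s,0],[0,0,-1]]).T).as_quat()
    return q[[3,0,1,2]]
def yaw(st):
    q=st["eef_rot"]; y=Ro.from_quat([q[1],q[2],q[3],q[0]]).as_matrix()[:,1]
    return np.arctan2(y[1],y[0])
E
python3 - <<'E'
from h import *
for a in np.deg2rad([-49.5,130.5]):
    for p in [[.478,-.279,.25],[.478,-.279,.072]]:
        for da in (0,-1.6):
            r=ctrl.ik(p,quat(a+da)); print(np.rad2deg(a+da).round(),p[2],None if r is None else np.round(r,2))
print(np.round(yaw(get_state()),2), np.array(vision.camera_info("wrist")["hand_eye"]).round(3))
E
```

```text
-50.0 0.25 [ 0.75  0.39 -0.39  1.66  0.16  1.12 -0.55]
-141.0 0.25 [ 0.49  0.38 -0.01  1.66  0.    1.1  -1.98]
-50.0 0.072 [ 0.68  0.59 -0.31  1.89  0.26  0.7  -0.64]
-141.0 0.072 [ 0.45  0.58  0.06  1.89 -0.05  0.68 -1.93]
130.0 0.25 [ 1.2   0.61 -1.22  1.65  0.59  1.31  2.15]
39.0 0.25 [ 0.98  0.45 -0.76  1.66  0.33  1.17  0.82]
130.0 0.072 [ 1.17  0.88 -1.23  1.88  0.94  1.11  1.84]
39.0 0.072 [ 0.89  0.64 -0.64  1.89  0.53  0.79  0.64]
-1.16 [[ 0.    -0.963 -0.271  0.068]
 [ 1.     0.    -0.001  0.001]
 [ 0.001 -0.271  0.963 -0.142]
 [ 0.     0.     0.     1.   ]]
```

```bash
python3 - <<'E'
from h import *
ctrl.movep([.478,-.279,.22],quat(np.deg2rad(-49.5)))
s=get_state(); im,d=vision.grab_frame("wrist"); cv2.imwrite("pics/w.png",im)
i=vision.camera_info("wrist"); K=np.array(i["mtx"]); H=np.array(i["hand_eye"])
v,u=np.mgrid[:480,:640]
P=np.stack([(u-K[0,2])/K[0,0]*d,(v-K[1,2])/K[1,1]*d,d],-1)
q=s["eef_rot"]; R=Ro.from_quat([q[1],q[2],q[3],q[0]]).as_matrix()
W=(P@H[:3,:3].T+H[:3,3])@R.T+s["tcp_pos"]
m=(d>0)&(np.abs(W[...,0]-.478)<.05)&(np.abs(W[...,1]+.279)<.05)&(W[...,2]>.097)&(W[...,2]<.112)
r=W[m]; print(s["time"],s["tcp_pos"],yaw(s),len(r),r.mean(0),cv2.minAreaRect((r[:,:2]*1000).astype(np.float32)))
print(s["contact_force"],s["wrist_torque"])
E
```

```text
2.1833 [ 0.47723515 -0.28081439  0.21992948] -0.8667025202673008 903 [ 0.4790266  -0.28006521  0.10223388] ((478.1367492675781, -280.65155029296875), (47.77466583251953, 12.527288436889648), 40.71748352050781)
[ 0.07727278 -1.10896998  0.67744803] [0.06445656 0.00734537 0.03702185]
```

View pics/w.png

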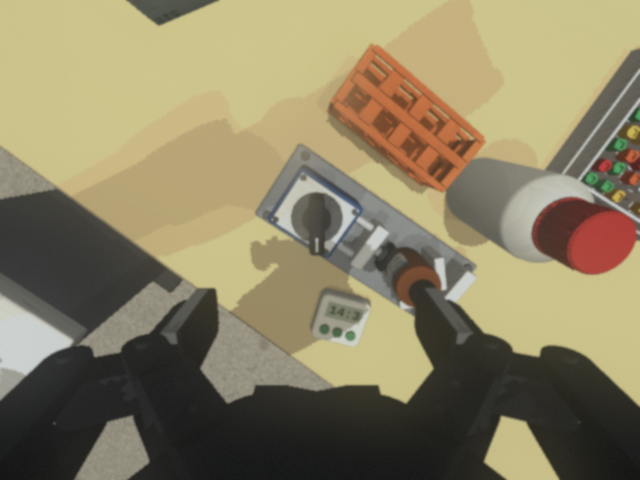

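The bar stands upright in the picture at about (317, 232), between the fingers, so both the alignment and the position (0.478, -0.280) agree with the top view. I'll go down and grip.

```bash
python3 - <<'E'
from h import *
def pr(l):
    s=get_state(); print(l,round(s["time"],2),s["tcp_pos"].round(4),round(yaw(s),4),round(s["width"],4),s["gripper_force"],s["contact_force"].round(1),s["wrist_torque"].round(3),s["qpos"][6].round(4))
ctrl.movel([.478,-.280,.0725],quat(np.deg2rad(-49.3)),max_speed=.08); pr("down")
ctrl.close_gripper(force=100); pr("grip")
for k in range(3):
    ctrl.pause(.1); pr("")
q=get_state()["qpos"].copy(); q[6]-=.03; ctrl.set_joints(q); pr("turn")
E
```

```text
down 4.22 [ 0.4783 -0.2801  0.0729] -0.8605 0.0856 0.0 [-0.5 -0.2 -0.8] [-0.001  0.059 -0.057] -0.6476
grip 4.89 [ 0.4782 -0.2802  0.0728] -0.8605 0.0115 97.56265997886658 [-0.6 -1.1  2.6] [-0.005  0.125 -0.038] -0.6477
 4.99 [ 0.4782 -0.2802  0.0727] -0.8606 0.0116 97.6059079170227 [-0.4  0.1  4.6] [-0.074  0.142  0.009] -0.6478
 5.09 [ 0.4781 -0.2801  0.0727] -0.8605 0.0117 97.69358038902283 [-0.6  0.8  4.4] [-0.089  0.133 -0.018] -0.6477
 5.19 [ 0.4782 -0.2801  0.0727] -0.8605 0.0119 97.78071284294128 [-0.1 -0.6  5.2] [-0.052  0.195 -0.02 ] -0.6477
turn 5.44 [ 0.4782 -0.2801  0.0728] -0.8896 0.0116 97.68313765525818 [-0.1 -0.   4. ] [-0.082  0.21   0.125] -0.677
```

```bash
cat >> h.py <<'E'
Y0=-.8605
def step(dq,n=10):
    global Q
    Q[6]-=dq; ctrl.set_joints(Q); return meas(n)
def meas(n=10):
    T=[]
    for _ in range(n):
        ctrl.pause(.02); s=get_state(); T.append(s["wrist_torque"][2])
    b=Y0-yaw(s); b=(b+np.pi)%(2*np.pi)-np.pi
    t=np.mean(T)+.02
    print(f"{s['time']:.2f} bar {b:.4f} tau {t:.3f} sd {np.std(T):.3f} disc {b-.2*t:.3f} w {s['width']:.4f} F {s['contact_force'].round(1)} tcp {s['tcp_pos'].round(4)}")
    return b,t
E
python3 - <<'E'
import h; from h import *
h.Q=get_state()["qpos"].copy()
for k in range(14):
    b,t=step(.04,5)
np.save("Q.npy",h.Q)
E
```

```text
5.78 bar 0.0675 tau 0.283 sd 0.030 disc 0.011 w 0.0116 F [-1.  -1.1  4.9] tcp [ 0.4781 -0.2801  0.0728]
6.11 bar 0.1075 tau 0.394 sd 0.032 disc 0.029 w 0.0113 F [-0.6 -0.3  4. ] tcp [ 0.4781 -0.2801  0.0728]
6.44 bar 0.1475 tau 0.505 sd 0.024 disc 0.047 w 0.0116 F [-0.8 -0.6  5.1] tcp [ 0.4781 -0.2801  0.0727]
6.78 bar 0.1874 tau 0.652 sd 0.016 disc 0.057 w 0.0117 F [-0.7  0.   4.9] tcp [ 0.4781 -0.2801  0.0727]
7.11 bar 0.2285 tau 0.215 sd 0.020 disc 0.185 w 0.0116 F [-0.8  0.2  5.3] tcp [ 0.4781 -0.2801  0.0727]
7.44 bar 0.2680 tau 0.217 sd 0.031 disc 0.225 w 0.0116 F [-0.  -0.3  4.9] tcp [ 0.4781 -0.2801  0.0727]
7.78 bar 0.3078 tau 0.222 sd 0.021 disc 0.263 w 0.0115 F [-2.2  1.2  5.2] tcp [ 0.4781 -0.2801  0.0727]
8.11 bar 0.3478 tau 0.191 sd 0.028 disc 0.310 w 0.0117 F [-1.3  1.1  4.6] tcp [ 0.4781 -0.2801  0.0727]
8.44 bar 0.3876 tau 0.174 sd 0.020 disc 0.353 w 0.0115 F [-1.1  1.   4.5] tcp [ 0.4781 -0.2801  0.0727]
8.78 bar 0.4277 tau 0.167 sd 0.047 disc 0.394 w 0.0115 F [-0.8  1.   5.8] tcp [ 0.4781 -0.28    0.0727]
9.11 bar 0.4677 tau 0.153 sd 0.026 disc 0.437 w 0.0118 F [-1.1  1.6  5.2] tcp [ 0.4781 -0.28    0.0727]
9.44 bar 0.5077 tau 0.151 sd 0.020 disc 0.478 w 0.0114 F [-1.3  0.2  5.4] tcp [ 0.4781 -0.28    0.0727]
9.78 bar 0.5477 tau 0.183 sd 0.038 disc 0.511 w 0.0113 F [-2.3  1.6  4.2] tcp [ 0.4781 -0.28    0.0727]
10.11 bar 0.5877 tau 0.142 sd 0.034 disc 0.559 w 0.0116 F [-1.4  0.8  4.9] tcp [ 0.4781 -0.28    0.0727]
```

```bash
cat >> h.py <<'E'
def hinge(D,k=.465):
    D=np.array(D); best=None
    for c in np.arange(D[0,0],D[-1,0]+.001,.005):
        r=D[:,1]-k*np.maximum(0,D[:,0]-c); e=((r-r.mean())**2).sum()
        if best is None or e<best[0]: best=(e,c,r.mean())
    return best
E
python3 - <<'E'
import h; from h import *
h.Q=np.load("Q.npy"); D=[]
for k in range(22):
    D.append(step(.03,18))
    if k>3:
        e,c,base=hinge(D)
        if D[-1][0]-c>.11 and D[-1][1]-base>.035 and D[-2][1]-base>.02: break
print(hinge(D),get_state()["time"])
np.save("Q.npy",h.Q); np.save("D.npy",D)
E
```

```text
10.66 bar 0.6176 tau 0.168 sd 0.030 disc 0.584 w 0.0114 F [-1.8  1.2  3.9] tcp [ 0.4781 -0.28    0.0727]
11.21 bar 0.6473 tau 0.181 sd 0.031 disc 0.611 w 0.0115 F [-1.5  0.5  5.5] tcp [ 0.4781 -0.28    0.0727]
11.76 bar 0.6769 tau 0.185 sd 0.032 disc 0.640 w 0.0113 F [-1.9  1.8  5. ] tcp [ 0.4781 -0.2799  0.0727]
12.31 bar 0.7069 tau 0.175 sd 0.036 disc 0.672 w 0.0117 F [-2.   1.6  5. ] tcp [ 0.4781 -0.2799  0.0727]
12.86 bar 0.7369 tau 0.196 sd 0.029 disc 0.698 w 0.0116 F [-0.9  2.6  4. ] tcp [ 0.4781 -0.2799  0.0727]
13.41 bar 0.7669 tau 0.197 sd 0.032 disc 0.727 w 0.0118 F [-2.5  0.9  6.2] tcp [ 0.4781 -0.28    0.0727]
13.96 bar 0.7968 tau 0.202 sd 0.029 disc 0.756 w 0.0117 F [-1.6  1.4  5.5] tcp [ 0.4781 -0.2799  0.0727]
14.51 bar 0.8269 tau 0.208 sd 0.026 disc 0.785 w 0.0115 F [-2.8  2.3  6.1] tcp [ 0.4781 -0.2799  0.0727]
15.06 bar 0.8568 tau 0.193 sd 0.032 disc 0.818 w 0.0115 F [-2.1  1.3  4.9] tcp [ 0.4781 -0.2799  0.0727]
15.61 bar 0.8869 tau 0.204 sd 0.021 disc 0.846 w 0.0118 F [-2.7  0.9  4.5] tcp [ 0.4781 -0.2799  0.0727]
16.16 bar 0.9168 tau 0.187 sd 0.024 disc 0.879 w 0.0116 F [-1.5  1.6  4.8] tcp [ 0.4781 -0.2798  0.0727]
16.71 bar 0.9467 tau 0.215 sd 0.032 disc 0.904 w 0.0115 F [-1.6  1.8  5.1] tcp [ 0.4782 -0.2798  0.0727]
17.26 bar 0.9767 tau 0.217 sd 0.042 disc 0.933 w 0.0114 F [-2.   2.3  4.5] tcp [ 0.4782 -0.2798  0.0727]
17.81 bar 1.0067 tau 0.232 sd 0.031 disc 0.960 w 0.0114 F [-2.1  2.   5.4] tcp [ 0.4782 -0.2798  0.0728]
18.36 bar 1.0367 tau 0.247 sd 0.025 disc 0.987 w 0.0115 F [-2.4  1.6  5.7] tcp [ 0.4781 -0.2798  0.0727]
(np.float64(0.001714276886450154), np.float64(0.9125922108442736), np.float64(0.19045857174329478)) 18.3583
```

```bash
python3 - <<'E'
import h; from h import *
h.Q=np.load("Q.npy"); D=list(np.load("D.npy"))
for k in range(2): D.append(step(.025,40))
D=np.array(D)
for i in (0,4): print(hinge(D[i:]))
im,d=vision.grab_frame("top"); cv2.imwrite("pics/t2.png",cv2.resize(im[220:310,255:405],None,fx=5,fy=5,interpolation=cv2.INTER_CUBIC))
np.save("Q.npy",h.Q); np.save("D.npy",D)
E
```

```text
19.27 bar 1.0616 tau 0.266 sd 0.036 disc 1.008 w 0.0115 F [-2.2  2.1  6. ] tcp [ 0.4781 -0.2798  0.0727]
20.19 bar 1.0865 tau 0.283 sd 0.032 disc 1.030 w 0.0114 F [-1.4  2.4  5.6] tcp [ 0.4781 -0.2798  0.0727]
(np.float64(0.0018524755321051327), np.float64(0.9075922108442736), np.float64(0.19052420512883503))
(np.float64(0.000505999040511858), np.float64(0.921867097301036), np.float64(0.19804999035263454))
```

View pics/t2.png

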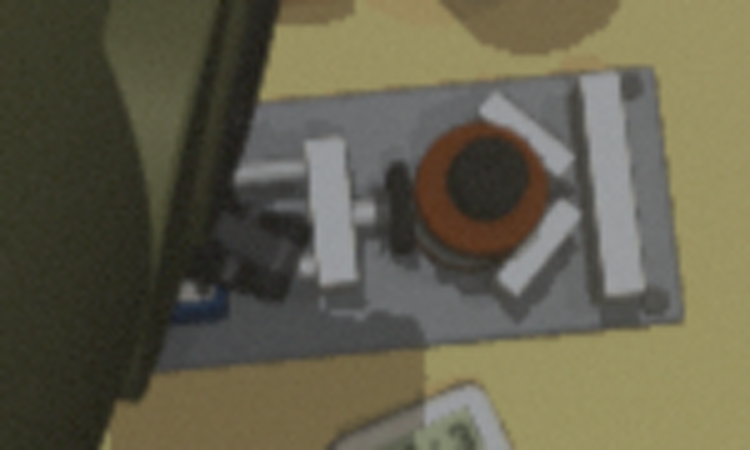

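Torque is 0.085 N m above the running friction, which is about 12 N. The picture shows the pad at about (400, 208) touching the bottle, and the bottle seated in the V-block. I'll release and back off.

```bash
python3 - <<'E'
from h import *
ctrl.ungrasp(); p=get_state()["tcp_pos"].copy(); p[2]=.24
ctrl.movel(p,max_speed=.1); s=get_state(); print(s["time"],s["width"],s["contact_force"],s["tcp_pos"])
ctrl.movep([.40,-.15,.30],quat(np.deg2rad(-49.3)))
im,d=vision.grab_frame("top"); cv2.imwrite("pics/t3.png",cv2.resize(im[170:350,220:420],None,fx=3.3,fy=3.3,interpolation=cv2.INTER_CUBIC))
W=cloud("top",d); q=W[(np.abs(W[...,0]-.478)<.05)&(np.abs(W[...,1]+.279)<.05)&(W[...,2]>.097)&(W[...,2]<.112)]
print(cv2.minAreaRect((q[:,:2]*1000).astype(np.float32)),get_state()["time"])
e,v=np.linalg.eigh(np.cov(q[:,:2].T)); print(v[:,1],np.arctan2(*v[::-1,1]))
E
```

```text
22.775 0.08552019425531508 [0.25219883 0.22468878 0.28053843] [ 0.47794246 -0.28007928  0.23941965]
((478.1581726074219, -279.2298583984375), (13.252857208251953, 48.016212463378906), 72.32035064697266) 23.7083
[-0.94872357  0.31610694] 2.819969462449895
```

View pics/t3.png

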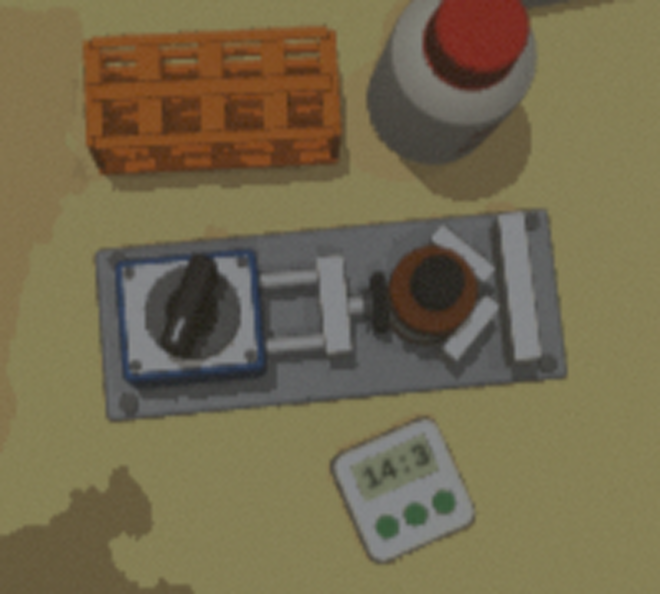

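The bar now stands 1.03 rad from its start, matching the 1.03 rad felt while turning, so the knob held. The bottle at about (435, 285) is upright in the V-block and the bystanders haven't moved.

```bash
python3 -c "
from h import *
print(ticket.close_job())"
```

```text
the job is handed in; nothing more can be done
None
```

The job is handed in: I broke the knob loose and turned it 1.03 rad clockwise until the torque indicated about 12 N on the bottle, then let go, leaving the bottle upright in the V-block and the timer, wash bottle and tube rack undisturbed.

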